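Check the glue syringes and scrap the blocked one

TASK

Before the glue-up, test both empty glue syringes in the rack: press each plunger slowly straight down, all the way home if it runs freely, but stop pushing as soon as it turns stiff part way, because one barrel is blocked and breaks if it is forced. Leave the good syringe standing in the rack with its plunger fully home, and put the blocked one, plunger still part way down, into the cardboard scrap box; leave the other things on the bench alone.

Things in the scene. Friction and masses are not known exactly. Their poses are not given: they have to be found in the camera images.
- syringe_a: Empty glue syringe standing upright in the rack's well at y = -65 mm; outwardly identical to syringe_b. Origin: centre of its underside, z up the barrel. White barrel 30 mm in diameter; mouth at 100 mm with a finger flange (96 to 100 mm) 58 mm long along y, 30 mm wide along x: fingers closing along x pass it and grip the barrel below. 45 mm is in the well, 55 mm stands out. About 80 g.
- syringe_b: Empty glue syringe standing upright in the rack's well at y = +65 mm; outwardly identical to syringe_a. Origin: centre of its underside, z up the barrel. White barrel 30 mm in diameter; mouth at 100 mm with a finger flange (96 to 100 mm) 58 mm long along y, 30 mm wide along x: fingers closing along x pass it and grip the barrel below. 45 mm is in the well, 55 mm stands out. About 80 g.
- plunger_a (a joint): Plunger travel of syringe_a, m: 0 drawn, 0.032 home (hard stop); starts 0 to 0.008, stays where left. Free, it takes 3 N all the way. In exactly one of the two, an unseen plug: it runs as freely until 0.010 to 0.020, then stiffens by 1.8 N per mm to a dead stop; let go, it springs back a few mm. 8 N short of home is proof; over 20 N down on a syringe breaks it, even at home.
- plunger_b (a joint): Plunger travel of syringe_b, m: 0 drawn, 0.032 home (hard stop); starts 0 to 0.008, stays where left. Free, it takes 3 N all the way. In exactly one of the two, an unseen plug: it runs as freely until 0.010 to 0.020, then stiffens by 1.8 N per mm to a dead stop; let go, it springs back a few mm. 8 N short of home is proof; over 20 N down on a syringe breaks it, even at home.
- thumb_a (a point): Top centre of the round thumb disc (28 mm in diameter, 5 mm thick) on syringe_a's plunger, on the syringe's axis: 139 mm above the syringe's origin when drawn, 107 mm (7 mm above the barrel's mouth) when home. Axes as the syringe.
- thumb_b (a point): Top centre of the round thumb disc (28 mm in diameter, 5 mm thick) on syringe_b's plunger, on the syringe's axis: 139 mm above the syringe's origin when drawn, 107 mm (7 mm above the barrel's mouth) when home. Axes as the syringe.
- middle_a (a point): Point on the axis of syringe_a, 50 mm above its origin (the middle of the barrel).
- middle_b (a point): Point on the axis of syringe_b, 50 mm above its origin (the middle of the barrel).
- rack: Plywood block fixed to the bench, 70 mm (x) by 210 mm (y) and 55 mm high, origin at the centre of its underside. Two round wells 36 mm in diameter and 45 mm deep, at y = -65 and +65 mm, floors 10 mm above the bench; a syringe stands in each.
- scrap_box: Open brown cardboard box fixed to the bench, 160 mm (x) by 210 mm (y) outside, 60 mm high, walls and floor 4 to 5 mm thick, empty; origin at the centre of its underside.
- driver: Cordless impact driver standing on its battery, 210 mm tall, battery foot 75 by 100 mm, loose bystander; origin at the centre of its underside.
- glue_bottle: White glue bottle, 64 mm in diameter, 150 mm tall, loose bystander; origin at the centre of its underside.
- edge_roll: Flat-lying roll of wood-coloured edge banding, 130 mm in diameter, 23 mm high, loose bystander; origin at the centre of its underside.
Not all that is in view belongs to the job. What is shaped like the syringe_a but blue or pink is not meant. What is shaped like the syringe_b but blue is not meant.

How it is judged:
By the outcome, as a careful person would: the job done as asked, in the order asked, and still so for the second after the job is handed in, with the robot touching nothing.
It also fails if it takes over 61 s, if anything falls off the work surface, if the arm or the gripper's body presses on something with over 40 N, if the wrist force passes 120 N, or if a joint passes its speed limit or range.

ROBOT

A 6-joint arm with a two-finger parallel gripper is mounted at the origin on the work surface. World frame = base frame: x ahead of the robot, y to its left, z up, the work surface at z = 0. Lengths are in m, angles in rad, forces in N, time in s.
With the tool pointing down it reaches from about 0.325 to 0.775 m from the base axis. Payload 5.5 kg.
Tool frame: the origin (TCP) lies midway between the tips of the shut fingers; the grasp point (between the pads) lies r.grasp_offset behind it (r.grasp_offset is the distance from the TCP to the grasp point, in m); z points along the fingers, y is the line along which they close (so a half turn about z gives the same grasp; the last joint's range is limited). The gripper opens to 88 mm and grips with 3 to 60 N. Pads are 20 mm wide; open, the fingers measure 115 mm over their backs; the gripper's body (75 mm by 178 mm) begins 61 mm behind the grasp point.
Start: joints at [-1.298, 0.091, 1.231, -0, 1.82, -0.057], TCP at [0.194, -0.568, 0.223] pointing down, gripper open.
Joint ranges: [-2.87, 2.87], [-0.86, 2.18], [0.17, 2.46], [-1.51, 4.65], [0.06, 2.69], [-2.65, 2.65]. Speed limits (rad/s): [2.57, 2.57, 3.01, 3.14, 3.14, 3.14].

INTERFACE

Orientations are given as a unit quaternion [x, y, z, w].
In Python, from plant import r gives the robot as it stands.
- The arm moves only by the shell command python3 -m jog 'ROWS' [FORCE]. ROWS is JSON, a list of rows, each a list of 3 entries, a list of its own where there are three numbers: the shift along the tool's x, y, z in cm, then the turn about the tool's z in degrees, then the closure, from 0 (fully open) to 1 (shut). A call has 1 to 20 rows; each row is the pose to reach, as a shift and turn from the pose commanded when the call began, along the tool's axes at that moment; what a row does not reach only later rows make up. A row lasts 1/10 s, in which the tool goes at most 50 mm and 8.59 degrees, less where a joint would pass 70% of its speed; a pose out of reach is approached as far as the arm can. A call with a gripper value outside its range is refused whole. The fingers move at their own pace and stop on an object; FORCE is the grip in N (left out, the last holds). Time passes only in rows, so rows that repeat a pose let the fingers close. It gives the time, the measured TCP pose, the force, the opening and the grip force at its end, in the units of the state.
- r.get_obs(): the state, without advancing time (a new reading comes with each control period).
- r.snapshot(name): name is "scene" or "top"; returns a dict with "frame" (384x512x3 uint8, red, green, blue), "fx", "fy", "cx", "cy" (pixels), "extrinsics" (4x4, takes a point from world to camera coordinates). Camera axes: x right, y up, looking along -z (the intrinsics and any distortion apply to the point x, -y, -z); pixel columns grow to the right and rows downward; lengths in m; the calibration is good to about 2 mm. A picture is of the moment at which its call begins. There is no depth.
- r.job_done(): hands the job in; it is judged then, once.
Trained networks look in the newest picture that a camera, given by its name, has taken for a name from the list of things; names that differ only in an ending like _2 or _b are one class to them, and where a whole thing is asked for, a point or a joint stands for the part that bears it (a point fixed in the world has none). Each returns a list of dicts, best first, with "confidence" (0 to 1); they miss things now and then, are a little off and sometimes report something else, mostly with a low value. They report only what shows in the picture. A call takes as long as a camera call. They do not tell look-alikes from the thing itself.
- r.boxes_of(camera, label): "box" ([left, top, right, bottom] in pixels, round what is visible of it).
The state is a dict: "time": time; "joints": joint angles; "dq": joint speeds; "joint_torque": joint torques, N m; "position": TCP position; "tool_rot": TCP orientation; "force": force on the tool from outside, world axes, zero at the start; "moment": the same for the moment, N m; "opening": finger opening in m; "grip_force": force on a finger pad.
Only numpy, scipy, OpenCV 4.12 (cv2) and the standard library are available. Lean on these libraries where they do the work, as an engineer would, in place of code of your own. Each camera call takes 0.05 s, during which the arm holds its last target. There are 200 camera calls.

## Working session

There is one attempt and no reset: what is moved stays moved. The work goes in short steps, Python scripts to look and compute and a shell command to move; the robot and the scene stay as the last step left them, time stands still between calls to the robot, and variables do not carry over. Pictures are saved under pics/ and viewed, at most 10 in all, crops included, and the job is handed in when it is done.

```bash
mkdir -p pics; ls
python3 - <<'E'
from plant import r
import cv2,json
for c in("scene","top"):
    s=r.snapshot(c); cv2.imwrite(f"pics/{c}0.png",s["frame"][:,:,::-1])
    print(c,s["fx"],s["fy"],s["cx"],s["cy"],s["extrinsics"])
    for n in("syringe_a","thumb_a","rack","scrap_box","driver","glue_bottle","edge_roll"):
        print(n,[([round(v) for v in d["box"]],round(d["confidence"],2)) for d in r.boxes_of(c,n)])
print(r.grasp_offset,r.get_obs())
E
```

```text
pics
scene 455.2210084569749 455.2210084569749 256.07786351934453 203.86234034449146 [[ 0.71841911  0.69560503  0.00276015 -0.39452945]
 [-0.56274552  0.57886057  0.59011688  0.25323295]
 [ 0.40889053 -0.4255045   0.80731311 -1.4865813 ]
 [ 0.          0.          0.          1.        ]]
syringe_a [([258, 172, 278, 213], 0.87), ([282, 142, 299, 172], 0.86), ([307, 118, 327, 143], 0.62), ([279, 102, 298, 139], 0.58), ([241, 115, 266, 156], 0.57)]
thumb_a [([246, 123, 255, 132], 0.7), ([284, 143, 293, 158], 0.65), ([313, 118, 323, 135], 0.61), ([263, 176, 275, 189], 0.5)]
rack [([270, 136, 333, 191], 0.9)]
scrap_box [([115, 217, 223, 317], 0.78), ([271, 133, 333, 192], 0.27), ([285, 142, 294, 155], 0.2)]
driver [([299, 214, 380, 301], 0.61)]
glue_bottle [([203, 301, 229, 348], 0.59)]
edge_roll [([344, 192, 391, 233], 0.93), ([115, 214, 222, 317], 0.46)]
top 363.1685555072177 363.1685555072177 252.43801892560958 192.8580496278592 [[ 0.13343437 -0.99105049  0.00376843 -0.07341054]
 [ 0.96874112  0.13123115  0.21052087 -0.58954028]
 [-0.20913134 -0.02444008  0.9775821  -0.89794053]
 [ 0.
[... 553 characters left out ...]
0.73)]
0.0187 {'time': 0.8, 'joints': array([-1.29768967e+00,  9.10619682e-02,  1.23065764e+00,  4.72498235e-07,
        1.81980974e+00, -5.67356414e-02]), 'dq': array([-0.00028109,  0.00101232,  0.00052158, -0.00026973,  0.00293933,
        0.00118382]), 'joint_torque': array([-1.52660181e-03, -4.46142340e+01, -4.06482625e+01,  6.94473856e-02,
        1.92873564e-02, -1.25587025e-05]), 'position': array([ 0.19432013, -0.56768347,  0.22267794]), 'tool_rot': array([9.86431293e-01, 1.64174610e-01, 3.64503555e-06, 3.14404042e-05]), 'force': array([-0.51821389, -0.22150716,  0.88393207]), 'moment': array([-0.02870525,  0.04796601, -0.00333906]), 'grip_force': 0.0, 'opening': 0.08787685898401337}
```

```bash
python3 -c "
import cv2,numpy as np
a=cv2.imread('pics/scene0.png');b=cv2.imread('pics/top0.png')
cv2.imwrite('pics/both0.png',cv2.resize(np.vstack([a,b]),(800,1200))[:, :]) if 0 else None"
```

```text
(no output)
```

View pics/scene0.png

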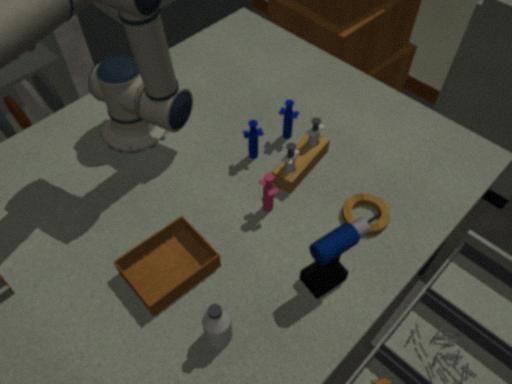

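View pics/top0.png

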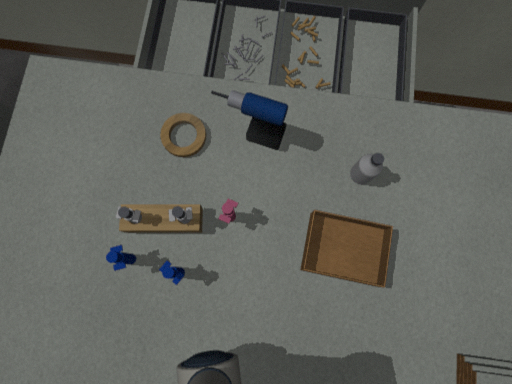

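The scene picture shows the rack at about (302,163), with white syringes with dark discs at (291,148) and (316,122). Blue look-alikes stand at (254,139) and (289,119), and a pink one at (269,192). In the top view the rack is at (160,219), the thumbs at about (127,213) and (178,213), and the box at (347,249). I'll enlarge the rack in both views.

```bash
cat > h.py <<'E'
import numpy as np, cv2
from plant import r
def proj(s,P):
    E=np.array(s["extrinsics"]);p=E[:3,:3]@np.array(P,float)+E[:3,3]
    return np.array([s["cx"]+s["fx"]*p[0]/-p[2], s["cy"]-s["fy"]*p[1]/-p[2]])
def ray(s,uv):
    E=np.array(s["extrinsics"]);R=E[:3,:3]
    d=R.T@np.array([(uv[0]-s["cx"])/s["fx"],-(uv[1]-s["cy"])/s["fy"],-1]);return -R.T@E[:3,3],d
def onz(s,uv,z):
    o,d=ray(s,uv);return o+d*(z-o[2])/d[2]
def tri(s1,u1,s2,u2):
    o1,d1=ray(s1,u1);o2,d2=ray(s2,u2)
    t=np.linalg.lstsq(np.c_[d1,-d2],o2-o1,rcond=None)[0]
    a,b=o1+t[0]*d1,o2+t[1]*d2;return (a+b)/2,np.linalg.norm(a-b)
E
python3 - <<'E'
from h import *
s=r.snapshot("scene");t=r.snapshot("top")
a=s["frame"][95:205,235:345,::-1];b=t["frame"][190:290,100:250,::-1]
a=cv2.resize(a,(400,400),interpolation=3);b=cv2.resize(b,None,fx=400/150,fy=400/150,interpolation=3)
im=np.zeros((400,800,3),np.uint8);im[:,:400]=a;im[:b.shape[0],400:400+b.shape[1]]=b
cv2.imwrite("pics/c1.png",im)
# rack outline in top
hsv=cv2.cvtColor(t["frame"],cv2.COLOR_RGB2HSV);m=((hsv[...,0]<25)&(hsv[...,1]>90)&(hsv[...,2]>60)).astype(np.uint8)
for n,(x0,y0,x1,y1) in dict(rack=(110,195,207,240),box=(295,205,400,292)).items():
    mm=np.zeros_like(m);mm[y0:y1,x0:x1]=m[y0:y1,x0:x1]
    c=cv2.boxPoints(cv2.minAreaRect(cv2.findNonZero(mm)));z=.055 if n=="rack" else .06
    W=np.array([onz(t,p,z) for p in c]);print(n,c.round(1).tolist(),W.round(3).tolist(),W.mean(0).round(4))
E
```

```text
rack [[119.0, 205.0], [199.0, 205.0], [199.0, 231.0], [119.0, 231.0]] [[0.516, 0.352, 0.055], [0.544, 0.142, 0.055], [0.476, 0.131, 0.055], [0.448, 0.337, 0.055]] [0.4961 0.2405 0.055 ]
box [[299.20001220703125, 270.20001220703125], [311.29998779296875, 209.3000030517578], [396.29998779296875, 226.3000030517578], [384.20001220703125, 287.20001220703125]] [[0.411, -0.138, 0.06], [0.572, -0.153, 0.06], [0.557, -0.377, 0.06], [0.398, -0.355, 0.06]] [ 0.4846 -0.2558  0.06  ]
```

View pics/c1.png

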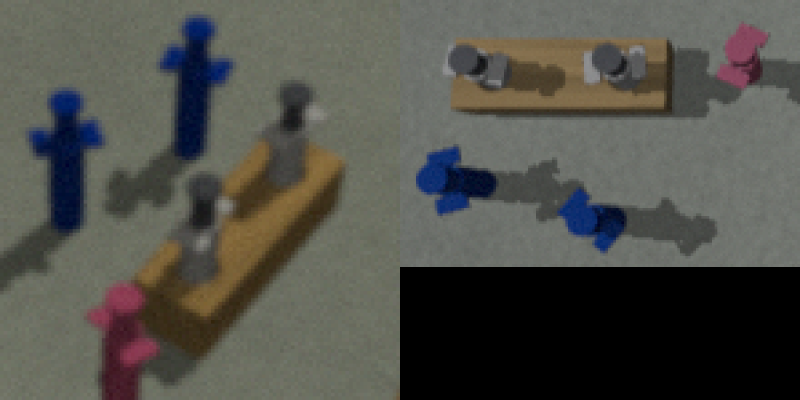

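Run:
```python
from h import *
from scipy.optimize import least_squares
s=r.snapshot("scene");t=r.snapshot("top")
for n,us,ut in(("a",(291.4,145.4),(177.6,211.8)),("b",(316.4,120.7),(124,212.5))):
    print(n,tri(s,us,t,ut))
# rack fit: silhouette by wood mask vs projected hull, both views
def mask(f,l):
    h=cv2.cvtColor(f,cv2.COLOR_RGB2HSV);m=((h[...,0]<25)&(h[...,1]>80)&(h[...,2]>45)).astype(np.uint8)
    z=np.zeros_like(m);x0,y0,x1,y1=l;z[y0:y1,x0:x1]=m[y0:y1,x0:x1]
    return cv2.convexHull(cv2.findNonZero(z)).reshape(-1,2).astype(float)
def hull(s,p,d):
    c,w=np.cos(p[2]),np.sin(p[2])
    P=[[p[0]+c*x-w*y,p[1]+w*x+c*y,z] for x in(-d[0]/2,d[0]/2) for y in(-d[1]/2,d[1]/2) for z in(0,d[2])]
    return cv2.convexHull(np.float32([proj(s,q) for q in P]))
for n,d,p0,ls,lt in(("rack",(.07,.21,.055),(.496,.24,.13),(265,128,338,198),(110,195,207,240)),("box",(.16,.21,.06),(.485,-.256,.1),(105,205,230,325),(295,205,400,292))):
    hs,ht=mask(s["frame"],ls),mask(t["frame"],lt)
    def f(p): return [cv2.pointPolygonTest(hull(q,p,d),tuple(map(float,v)),True) for q,H in((s,hs),(t,ht)) for v in H]
    o=least_squares(f,p0,loss="soft_l1",diff_step=1e-3);print(n,o.x.round(4),np.degrees(o.x[2]).round(1),np.round(o.fun,1).tolist())
    if n=="rack":
        x,y,w=o.x;[print(k,(x-v*np.sin(w)).round(4),(y+v*np.cos(w)).round(4)) for k,v in(("a",-.065),("b",.065))]
```

```text
a (array([0.50774776, 0.17606498, 0.14946841]), np.float64(0.005304675611271425))
b (array([0.49000886, 0.30505428, 0.14054869]), np.float64(0.005289141160189477))
rack [0.4981 0.2426 0.1348] 7.7 [0.3, 0.6, 0.4, 0.5, 0.6, -1.0, 0.5, 1.7, 0.4, 0.4, 0.0, 0.1, 0.5, -0.0, -0.0, 0.4, -0.1, 0.9, 1.3, 1.1, 1.5, 1.3, 1.1, 0.5, 0.3, 0.5]
a 0.5069 0.1781
b 0.4894 0.307
box [ 0.4861 -0.2568 -0.0771] -4.4 [0.5, 0.7, 0.3, -0.2, 0.0, 0.2, 0.3, 0.1, 0.6, 0.7, 0.7, 0.2, -0.0, -0.0, 0.2, 0.3, -0.5, -0.1, 0.2, 0.2, -0.1, -0.2, -0.0, 0.6, 0.6, 0.4, 0.3, 0.2, 0.4, 0.9, 0.9, 0.7, 0.7, 1.4, 1.1, 0.5, 0.4, 0.6]
```

```bash
python3 -m jog '[[[53.7,-60.33,0],-78.8,1],[[53.7,-60.33,0],-78.8,1],[[53.7,-60.33,0],-78.8,1],[[53.7,-60.33,0],-78.8,1],[[53.7,-60.33,0],-78.8,1],[[53.7,-60.33,0],-78.8,1],[[53.7,-60.33,0],-78.8,1],[[53.7,-60.33,0],-78.8,1],[[53.7,-60.33,0],-78.8,1],[[53.7,-60.33,0],-78.8,1],[[53.7,-60.33,0],-78.8,1],[[53.7,-60.33,0],-78.8,1],[[53.7,-60.33,0],-78.8,1],[[53.7,-60.33,0],-78.8,1],[[53.7,-60.33,0],-78.8,1],[[53.7,-60.33,0],-78.8,1],[[53.7,-60.33,0],-78.8,1],[[53.7,-60.33,0],-78.8,1],[[53.7,-60.33,0],-78.8,1],[[53.7,-60.33,0],-78.8,1]]' 20
```

```text
time: 3.0
position: [0.5069, 0.1756, 0.2233]
tool_rot: [0.659, 0.752, 0.0, 0.0]
force: [0.6, 0.2, -0.5]
opening: 0.0006
grip_force: 0.0
```

```bash
python3 -m jog '[[[0,0,2.5],0,1],[[0,0,5],0,1],[[0,0,6.3],0,1],[[0,0,6.3],0,1],[[0,0,6.3],0,1],[[0,0,6.3],0,1]]'
python3 - <<'E'
from h import *
s=r.snapshot("scene");t=r.snapshot("top")
a=s["frame"][95:205,235:345,::-1];b=t["frame"][160:260,100:250,::-1]
a=cv2.resize(a,(400,400),interpolation=3);b=cv2.resize(b,None,fx=400/150,fy=400/150,interpolation=3)
im=np.zeros((400,800,3),np.uint8);im[:,:400]=a;im[:b.shape[0],400:400+b.shape[1]]=b
cv2.imwrite("pics/c2.png",im)
o=r.get_obs();print(o["position"],o["force"])
E
```

```text
time: 3.6
position: [0.5076, 0.1769, 0.1615]
tool_rot: [0.658, 0.753, 0.001, 0.001]
force: [-0.3, -0.3, 0.3]
opening: 0.0007
grip_force: 0.0
[0.50756826 0.1771049  0.16116558] [ 0.52863133 -0.04194199  0.3630774 ]
```

View pics/c2.png

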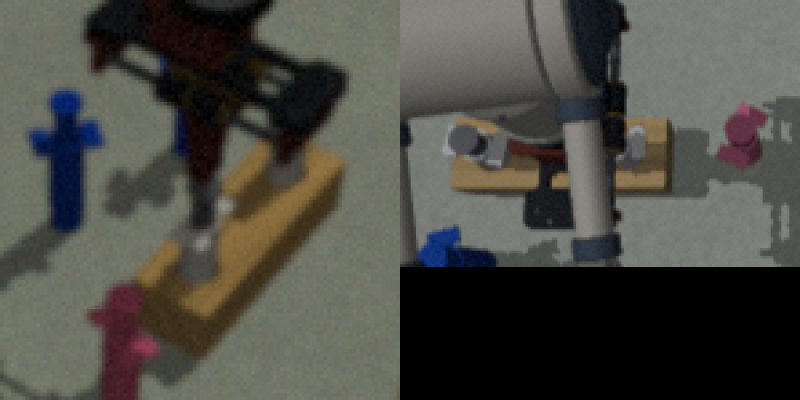

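The shut tips sit right over plunger a's disc (left crop, ~(204,182)). Next I'll descend slowly.

```bash
python3 -m jog '[[[0,0,0.3],0,1],[[0,0,0.6],0,1],[[0,0,0.8],0,1],[[0,0,1.0],0,1],[[0,0,1.1],0,1],[[0,0,1.2],0,1]]'; python3 -m jog '[[[0,0,0.1],0,1],[[0,0,0.2],0,1],[[0,0,0.3],0,1]]';python3 -m jog '[[[0,0,0.1],0,1],[[0,0,0.2],0,1],[[0,0,0.3],0,1]]'
```

```text
time: 4.3
position: [0.507, 0.177, 0.1475]
tool_rot: [0.658, 0.753, -0.0, -0.0]
force: [-0.6, -0.0, 2.2]
opening: 0.0006
grip_force: 1.2
time: 4.6
position: [0.5072, 0.1771, 0.1451]
tool_rot: [0.658, 0.753, 0.0, 0.0]
force: [-0.2, -0.5, 2.3]
opening: 0.0005
grip_force: 1.2
time: 4.9
position: [0.507, 0.177, 0.1416]
tool_rot: [0.658, 0.753, 0.0, 0.0]
force: [-0.6, 0.1, 1.9]
opening: 0.0003
grip_force: 1.2
```

```bash
for i in 1; do :; done; python3 -m jog '[[[0,0,0.1],0,1],[[0,0,0.2],0,1],[[0,0,0.3],0,1]]'|grep -E "pos|force"; python3 -m jog '[[[0,0,0.1],0,1],[[0,0,0.2],0,1]]'|grep -E "pos|force"
```

```text
position: [0.507, 0.177, 0.1385]
force: [-0.5, 0.3, 1.5]
grip_force: 1.2
position: [0.507, 0.177, 0.1365]
force: [-0.6, 0.4, 2.2]
grip_force: 1.2
```

```bash
python3 -m jog '[[[0,0,0.1],0,1],[[0,0,0.2],0,1]]'|grep -E "pos|force"
```

```text
position: [0.507, 0.177, 0.1346]
force: [-0.2, -0.4, 3.1]
grip_force: 1.2
```

```bash
python3 -m jog '[[[0,0,0.1],0,1],[[0,0,0.2],0,1]]'|grep -E "pos|force"
```

```text
position: [0.507, 0.177, 0.1325]
force: [-0.0, 0.0, 2.3]
grip_force: 1.2
```

```bash
python3 -m jog '[[[0,0,0.1],0,1],[[0,0,0.2],0,1]]'|grep -E "pos|force"
```

```text
position: [0.507, 0.177, 0.1305]
force: [0.3, 0.0, 2.9]
grip_force: 1.2
```

```bash
python3 -m jog '[[[0,0,0.1],0,1],[[0,0,0.2],0,1]]'|grep -E "pos|force"
```

```text
position: [0.507, 0.177, 0.1285]
force: [-0.8, 0.9, 1.6]
grip_force: 1.2
```

```bash
python3 -m jog '[[[0,0,0.1],0,1],[[0,0,0.15],0,1]]'|grep -E "pos|force"
```

```text
position: [0.507, 0.177, 0.127]
force: [-0.1, 0.4, 2.5]
grip_force: 1.2
```

```bash
python3 -m jog '[[[0,0,0.1],0,1],[[0,0,0.2],0,1]]'|grep -E "pos|force"
```

```text
position: [0.507, 0.177, 0.1251]
force: [-0.2, 0.1, 1.6]
grip_force: 1.2
```

```bash
python3 -m jog '[[[0,0,0.1],0,1],[[0,0,0.2],0,1]]'|grep -E "pos|force"
```

```text
position: [0.507, 0.177, 0.123]
force: [-0.2, 0.6, 1.8]
grip_force: 1.2
```

```bash
python3 -m jog '[[[0,0,0.1],0,1],[[0,0,0.2],0,1]]'|grep -E "pos|force"
```

```text
position: [0.507, 0.177, 0.1211]
force: [0.0, 0.1, 2.5]
grip_force: 1.2
```

```bash
python3 -m jog '[[[0,0,0.05],0,1],[[0,0,0.1],0,1],[[0,0,0.1],0,1]]'|grep -E "pos|force"
```

```text
position: [0.5069, 0.177, 0.12]
force: [-0.6, -0.3, 1.5]
grip_force: 0.9
```

Now half-millimetre steps to the stop.

```bash
python3 -m jog '[[[0,0,0.05],0,1],[[0,0,0.1],0,1]]'|grep -E "pos|force"
```

```text
position: [0.507, 0.177, 0.1192]
force: [-0.1, 0.7, 3.1]
grip_force: 1.2
```

```bash
python3 -m jog '[[[0,0,0.05],0,1],[[0,0,0.05],0,1]]'|grep -E "pos|force"
```

```text
position: [0.507, 0.177, 0.1185]
force: [0.7, 0.1, 2.1]
grip_force: 0.9
```

```bash
python3 -m jog '[[[0,0,0.03],0,1],[[0,0,0.03],0,1]]'|grep -E "pos|force"
```

```text
position: [0.507, 0.177, 0.1183]
force: [0.4, -0.3, 1.3]
grip_force: 1.0
```

```bash
python3 -m jog '[[[0,0,0.03],0,1],[[0,0,0.03],0,1]]'|grep -E "pos|force"
```

```text
position: [0.507, 0.177, 0.118]
force: [-0.4, -1.5, 2.3]
grip_force: 1.0
```

```bash
python3 -m jog '[[[0,0,0.04],0,1],[[0,0,0.04],0,1]]'|grep -E "pos|force"
```

```text
position: [0.507, 0.177, 0.1176]
force: [-1.0, -0.1, 1.6]
grip_force: 1.0
```

```bash
python3 -m jog '[[[0,0,0.03],0,1],[[0,0,0.03],0,1]]'|grep -E "pos|force"
```

```text
position: [0.507, 0.177, 0.1174]
force: [-0.6, 0.4, 1.7]
grip_force: 1.2
```

```bash
python3 -m jog '[[[0,0,0.02],0,1],[[0,0,0.02],0,1]]'|grep -E "pos|force"
```

```text
position: [0.5071, 0.177, 0.1174]
force: [-1.4, 0.4, 4.0]
grip_force: 1.8
```

```bash
python3 -m jog '[[[0,0,0.02],0,1],[[0,0,0.02],0,1]]'|grep -E "pos|force"
```

```text
position: [0.5071, 0.1771, 0.1174]
force: [-0.7, -1.2, 5.2]
grip_force: 2.5
```

```bash
python3 -m jog '[[[0,0,0.02],0,1],[[0,0,0.02],0,1]]'|grep -E "pos|force"
```

```text
position: [0.5072, 0.1771, 0.1173]
force: [-0.9, 0.2, 5.7]
grip_force: 2.9
```

```bash
python3 -m jog '[[[0,0,0.03],0,1],[[0,0,0.03],0,1]]'|grep -E "pos|force"; python3 -m jog '[[[0,0,-1],0,1],[[0,0,-3],0,1],[[0,0,-4.6],0,1],[[4,0,-4.6],0,1],[[8,0,-4.6],0,1],[[12,0,-4.6],0,1],[[13,0,-4.6],0,1],[[13,0,-4.3],0,1],[[13,0,-4.3],0,1],[[13,0,-4.3],0,1]]'
python3 - <<'E'
from h import *
s=r.snapshot("scene");t=r.snapshot("top")
a=s["frame"][75:185,235:345,::-1];b=t["frame"][160:260,100:250,::-1]
a=cv2.resize(a,(400,400),interpolation=3);b=cv2.resize(b,None,fx=400/150,fy=400/150,interpolation=3)
im=np.zeros((400,800,3),np.uint8);im[:,:400]=a;im[:b.shape[0],400:400+b.shape[1]]=b
cv2.imwrite("pics/c3.png",im)
E
```

```text
position: [0.5073, 0.1771, 0.1173]
force: [-1.1, -0.7, 6.6]
grip_force: 3.4
time: 10.3
position: [0.4899, 0.3044, 0.1593]
tool_rot: [0.659, 0.752, -0.0, 0.0]
force: [0.3, 0.3, 0.4]
opening: 0.0002
grip_force: 0.0
```

View pics/c3.png

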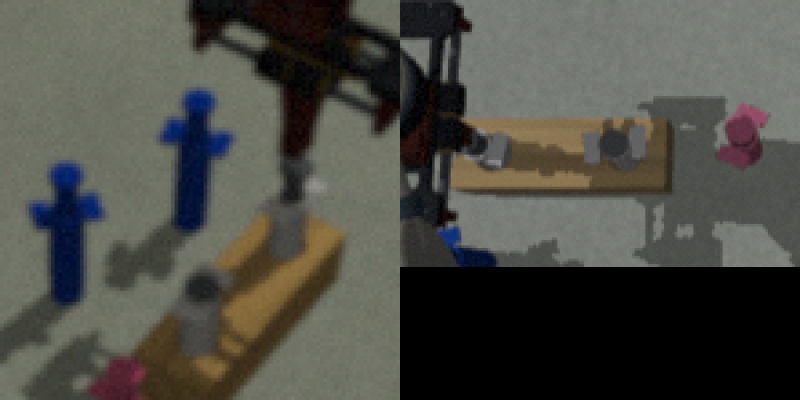

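Plunger a is down (left crop ~(205,285)) and the tip is over plunger b (~(296,160)). Pressing b now.

```bash
python3 -m jog '[[[0,0,0.3],0,1],[[0,0,0.6],0,1],[[0,0,0.8],0,1],[[0,0,0.9],0,1],[[0,0,1.0],0,1]]'|grep -E "pos|force"; python3 -m jog '[[[0,0,0.1],0,1],[[0,0,0.2],0,1],[[0,0,0.3],0,1]]'|grep -E "pos|force"; python3 -m jog '[[[0,0,0.1],0,1],[[0,0,0.2],0,1],[[0,0,0.3],0,1]]'|grep -E "pos|force"; python3 -m jog '[[[0,0,0.1],0,1],[[0,0,0.2],0,1]]'|grep -E "pos|force"
```

```text
position: [0.4895, 0.3058, 0.1492]
force: [-0.8, -0.5, 0.0]
grip_force: 0.0
position: [0.4896, 0.3059, 0.1464]
force: [0.4, 0.4, -0.2]
grip_force: 0.0
position: [0.4896, 0.3059, 0.1434]
force: [-0.3, -0.9, -0.3]
grip_force: 0.0
position: [0.4898, 0.3059, 0.1419]
force: [-0.0, -0.1, 2.9]
grip_force: 1.2
```

```bash
python3 -m jog '[[[0,0,0.1],0,1],[[0,0,0.2],0,1]]'|grep -E "pos|force"
```

```text
position: [0.4897, 0.3059, 0.1398]
force: [0.4, -0.4, 2.0]
grip_force: 1.2
```

```bash
python3 -m jog '[[[0,0,0.1],0,1],[[0,0,0.2],0,1]]'|grep -E "pos|force"
```

```text
position: [0.4896, 0.3059, 0.1375]
force: [-0.5, -0.2, 2.2]
grip_force: 1.2
```

```bash
python3 -m jog '[[[0,0,0.1],0,1],[[0,0,0.15],0,1]]'|grep -E "pos|force"
```

```text
position: [0.4896, 0.3058, 0.1358]
force: [-0.0, 0.5, 2.4]
grip_force: 1.2
```

```bash
python3 -m jog '[[[0,0,0.1],0,1],[[0,0,0.15],0,1]]'|grep -E "pos|force"
```

```text
position: [0.4896, 0.3059, 0.1345]
force: [0.1, 0.7, 2.8]
grip_force: 1.8
```

```bash
python3 -m jog '[[[0,0,0.1],0,1],[[0,0,0.15],0,1]]'|grep -E "pos|force"
```

```text
position: [0.4898, 0.3059, 0.1334]
force: [-1.1, -0.1, 4.5]
grip_force: 2.8
```

```bash
python3 -m jog '[[[0,0,0.1],0,1],[[0,0,0.1],0,1]]'|grep -E "pos|force"
```

```text
position: [0.4898, 0.306, 0.1327]
force: [-0.2, -0.7, 6.3]
grip_force: 2.8
```

```bash
python3 -m jog '[[[0,0,0.08],0,1],[[0,0,0.08],0,1]]'|grep -E "pos|force"
```

```text
position: [0.4899, 0.306, 0.1322]
force: [-0.9, -0.7, 6.0]
grip_force: 3.3
```

```bash
python3 -m jog '[[[0,0,0.1],0,1],[[0,0,0.1],0,1]]'|grep -E "pos|force"
```

```text
position: [0.49, 0.3061, 0.1315]
force: [-0.3, -0.2, 7.3]
grip_force: 3.8
```

```bash
python3 -m jog '[[[0,0,0.08],0,1],[[0,0,0.08],0,1]]'|grep -E "pos|force"
```

```text
position: [0.4901, 0.3061, 0.131]
force: [-1.9, -0.1, 9.1]
grip_force: 4.3
```

Proof at about 9 N, with the plunger 18 mm down: b is blocked. Backing off and opening.

```bash
python3 -m jog '[[[0,0,-1],0,1],[[0,0,-3],0,1],[[0,0,-4],0,0.3],[[0,0,-4],0,0.3],[[0,0,-4],0,0.3],[[0,0,-4],0,0.3],[[0,0,-4],0,0.3],[[0,0,-4],0,0.3]]' 20
```

```text
time: 14.3
position: [0.4893, 0.3057, 0.1686]
tool_rot: [0.658, 0.753, -0.001, -0.0]
force: [1.0, 0.2, 0.4]
opening: 0.0452
grip_force: 0.0
```

```bash
python3 -m jog '[[[0,0,0],0,0.3],[[0,0,0],0,0.3],[[0,0,0],0,0.3],[[0,0,2],0,0.3],[[0,0,4],0,0.3],[[0,0,6],0,0.3],[[0,0,8],0,0.3],[[0,0,9.5],0,0.3],[[0,0,9.9],0,0.3],[[0,0,9.9],0,0.3],[[0,0,9.9],0,0.3]]';python3 -m jog '[[[0,0,0],0,1],[[0,0,0],0,1],[[0,0,0],0,1],[[0,0,0],0,1],[[0,0,0],0,1],[[0,0,0],0,1],[[0,0,0],0,1],[[0,0,0],0,1]]' 20
```

```text
time: 15.4
position: [0.4901, 0.3061, 0.0715]
tool_rot: [0.658, 0.753, 0.001, 0.0]
force: [0.3, -0.1, -0.1]
opening: 0.0613
grip_force: 0.0
time: 16.2
position: [0.4897, 0.3059, 0.0705]
tool_rot: [0.658, 0.753, 0.0, 0.0]
force: [-1.1, -0.8, 1.2]
opening: 0.0294
grip_force: 19.8
```

```bash
python3 -m jog '[[[0,0,-0.5],0,1],[[0,0,-1.5],0,1],[[0,0,-2.5],0,1],[[0,0,-3.5],0,1],[[0,0,-4.5],0,1],[[0,0,-6],0,1],[[0,0,-8],0,1],[[0,0,-10],0,1],[[0,0,-12],0,1],[[0,0,-14],0,1],[[0,0,-16],0,1],[[0,0,-17],0,1],[[0,0,-17],0,1],[[0,0,-17],0,1]]'
python3 - <<'E'
from h import *
cv2.imwrite("pics/s4.png",r.snapshot("scene")["frame"][:,:,::-1])
E
```

```text
time: 17.6
position: [0.4895, 0.3058, 0.2398]
tool_rot: [0.658, 0.753, -0.0, -0.0]
force: [0.2, -0.3, -1.0]
opening: 0.0299
grip_force: 19.8
```

View pics/s4.png

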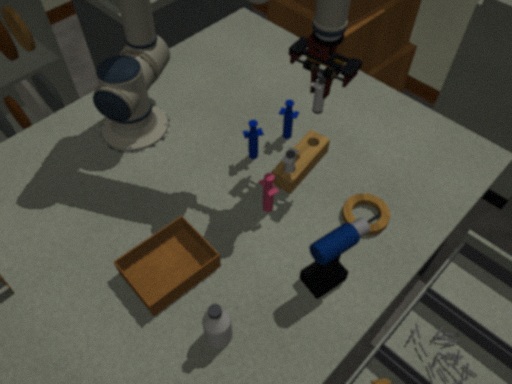

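The rack's far well is empty, syringe a stands plunger-home at (290,160), and b is held at (319,97). Next is the carry to the box.

```bash
python3 -m jog '[[[-2,-0.3,0],0,1],[[-5,-0.7,0],0,1],[[-9,-1.2,0],0,1],[[-13,-1.8,0],0,1],[[-17,-2.4,0],0,1],[[-21,-2.9,0],0,1],[[-25,-3.5,0],0,1],[[-29,-4,0],0,1],[[-33,-4.6,0],0,1],[[-37,-5.1,0],0,1],[[-41,-5.7,0],0,1],[[-45,-6.2,0],0,1],[[-49,-6.8,0],0,1],[[-52.5,-7.3,0],0,1],[[-54.5,-7.5,0],0,1],[[-55.7,-7.7,0],0,1],[[-55.7,-7.7,0],0,1],[[-55.7,-7.7,0],0,1],[[-55.7,-7.7,0],0,1]]'
```

```text
time: 19.55
position: [0.4881, -0.2553, 0.2404]
tool_rot: [0.658, 0.753, 0.0, -0.0]
force: [-0.2, -0.2, -1.7]
opening: 0.0294
grip_force: 19.8
```

```bash
python3 -m jog '[[[0,0,2],0,1],[[0,0,5],0,1],[[0,0,8],0,1],[[0,0,11],0,1],[[0,0,14],0,1],[[0,0,15.5],0,1],[[0,0,16.5],0,1],[[0,0,17],0,1],[[0,0,17],0,1],[[0,0,17],0,1]]'; python3 -m jog '[[[0,0,0.1],0,1],[[0,0,0.2],0,1],[[0,0,0.3],0,1],[[0,0,0.3],0,1]]'
```

```text
time: 20.55
position: [0.4886, -0.2568, 0.0718]
tool_rot: [0.658, 0.753, 0.0, 0.001]
force: [-0.0, -1.5, -0.5]
opening: 0.0298
grip_force: 19.8
time: 20.95
position: [0.4878, -0.2565, 0.0673]
tool_rot: [0.658, 0.753, 0.0, -0.0]
force: [-0.3, 0.1, -0.8]
opening: 0.03
grip_force: 19.8
```

```bash
python3 -m jog '[[[0,0,0.1],0,1],[[0,0,0.1],0,1]]'|grep -E "pos|force"
```

```text
position: [0.4878, -0.2564, 0.0662]
force: [-0.4, -0.6, -0.8]
grip_force: 19.8
```

```bash
python3 -m jog '[[[0,0,0.1],0,1],[[0,0,0.1],0,1]]'|grep -E "pos|force"
```

```text
position: [0.4878, -0.2564, 0.0652]
force: [0.6, 0.3, -1.6]
grip_force: 19.8
```

```bash
python3 -m jog '[[[0,0,0.06],0,1],[[0,0,0.06],0,1]]'|grep -E "pos|force"
```

```text
position: [0.4878, -0.2564, 0.0646]
force: [-0.3, -0.3, -1.2]
grip_force: 19.8
```

```bash
python3 -m jog '[[[0,0,0.05],0,1],[[0,0,0.05],0,1]]'|grep -E "pos|force"
```

```text
position: [0.4879, -0.2565, 0.0645]
force: [-0.5, -0.1, 1.1]
grip_force: 19.8
```

Contact with the box floor. I'll release and retreat.

```bash
python3 -m jog '[[[0,0,0],0,0.65],[[0,0,0],0,0.6],[[0,0,0],0,0.5],[[0,0,0],0,0.4],[[0,0,0],0,0.3],[[0,0,0],0,0.3],[[0,0,0],0,0.3],[[0,0,0],0,0.3],[[0,0,0],0,0.3],[[0,0,-1],0,0.3],[[0,0,-3],0,0.3],[[0,0,-6],0,0.3],[[0,0,-10],0,0.3],[[0,0,-14],0,0.3],[[0,0,-18],0,0.3],[[0,0,-18],0,0.3]]'; python3 -m jog '[[[5,0,0],0,0.3],[[10,-2,0],0,0.3],[[15,-5,0],0,0.3],[[20,-8,0],0,0.3],[[20,-8,0],0,0.3],[[20,-8,0],0,0.3],[[20,-8,0],0,0.3]]'
python3 - <<'E'
from h import *
cv2.imwrite("pics/s5.png",r.snapshot("scene")["frame"][:,:,::-1])
cv2.imwrite("pics/t5.png",r.snapshot("top")["frame"][:,:,::-1])
E
```

```text
time: 23.35
position: [0.4893, -0.2573, 0.2526]
tool_rot: [0.658, 0.753, 0.001, 0.006]
force: [-0.0, -1.0, -0.4]
opening: 0.0612
grip_force: 0.0
time: 24.05
position: [0.382, -0.0692, 0.2444]
tool_rot: [0.658, 0.753, 0.0, 0.001]
force: [0.4, -0.3, 0.2]
opening: 0.0617
grip_force: 0.0
```

View pics/s5.png

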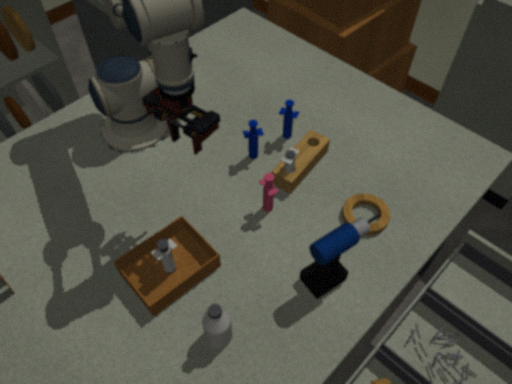

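The blocked syringe stands in the box at (166,253), plunger part way down. Syringe a is in the rack, plunger home, at (290,160). Everything else looks undisturbed.

```bash
python3 -c "
from plant import r
print(r.job_done())"
```

```text
the job is handed in; nothing more can be done
None
```

Job handed in: syringe_a ran freely and stands in the rack with its plunger fully home; syringe_b turned stiff about 14 mm down (stopped at about 9 N) and now stands in the scrap box, plunger part way down.

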